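# Clamp a printed replica in the scanning fixture

## Robot

A 7-joint arm with a two-finger parallel gripper is mounted at the origin on the work surface. World frame = base frame: x ahead of the robot, y to its left, z up, the work surface at z = 0. Lengths are in m, angles in rad, forces in N, time in s.
With the tool pointing down it reaches from about 0.35 to 0.775 m from the base axis. Payload 3.1 kg.
Tool frame: the origin (TCP) lies at the very end of the fingers, on their centre line; the grasp point (between the pads) lies 19 mm behind it; z points along the fingers, y is the direction in which the jaws open and shut (so a half turn about z gives the same grasp; the last joint's range is limited). The gripper opens to 85 mm and grips with 20 to 120 N. Pads are 22 mm wide; open, the fingers measure 114 mm over their backs; the gripper's body (76 mm by 85 mm) begins 54 mm behind the grasp point. The pads swing forward as they close: fully open they stand 13 mm farther back than shut.
Start: joints at [1.209, 0.311, 0.014, 1.512, -0.004, 1.319, -0.027], TCP at [0.173, -0.522, 0.231] pointing down, gripper open.
Joint ranges: [-2.7, 2.7], [-0.3, 1.91], [-1.27, 1.3], [0.12, 2.57], [-1.44, 4.58], [0.2, 2.03], [-3.05, 3.05]. Speed limits (rad/s): [2.79, 2.79, 3.14, 3.14, 3.14, 3.14, 3.14].

## Interface

Orientations are given as a 3x3 rotation matrix whose columns are the frame's x, y, z axes.
In Python, from plant import * gives the robot as it stands.
- The arm moves only by the shell command python3 -m pendant 'ROWS'. ROWS is text: rows parted by semicolons, each of 7 numbers parted by spaces: the shift along the tool's x, y, z in cm, then the turn, a rotation vector about the tool's x, y, z in rad, then the closure in counts, from 0 (fully open) to 255 (shut). In form: tx ty tz ax ay az fingers; .... A call has 1 to 12 rows; each row shifts and turns the commanded pose from where the row before left it, along the tool's axes as they then stand; what a row does not reach is not made up. A row lasts 1/10 s, in which the tool goes at most 50 mm and 8.59 degrees, less where a joint would pass 70% of its speed; a pose out of reach is approached as far as the arm can. A call with a gripper value outside its range is refused whole. The fingers move at their own pace and stop on an object; the grip force is fixed at half the most. Time passes only in rows, so rows that do not move let the fingers close. It gives the time, the measured TCP pose, the force and the opening at its end, in the units of the state.
- state(): the state, without advancing time (a new reading comes with each control period).
- grab_frame(name): name is "scene" or "top" or "wrist"; returns (picture, depth): 400x640x3 uint8, red, green, blue; 400x640 float32, m along the optical axis (not along the pixel's ray), 0 where there is no reading.
- get_calibration(name): a dict with "intrinsics" (3x3 intrinsics, pixels), "dist_coeffs" ([k1, k2, p1, p2, k3] as OpenCV has them; the pictures are not rectified), "cam_to_world" (4x4, takes a point from camera to world coordinates); the wrist camera has in their place "tool_from_camera" (4x4, takes a point from camera to tool coordinates, whose origin is the TCP and whose axes are the flange's). Camera axes: x right, y down, z forward; pixel columns grow to the right and rows downward; lengths in m; the calibration is good to about 2 mm. A picture is of the moment at which its call begins: read the wrist's pose just before it. get_calibration takes no time and is no camera call.
- job_done(): hands the job in, once; it reports no verdict.
The state is a dict: "clock": time; "q": joint angles; "joint_velocities": joint speeds; "effort": joint torques, N m; "ee_pos": TCP position; "tool_rot": TCP orientation; "ft_force": force on the tool from outside, world axes, zero at the start; "ft_torque": the same for the moment, N m; "opening": opening from 0.0 (shut) to 1.0 (fully open).
Only numpy, scipy, OpenCV 4.12 (cv2) and the standard library are available. Lean on these libraries where they do the work, as an engineer would, in place of code of your own. Each camera call takes 0.05 s, during which the arm holds its last target.

## Task

Set the white coil replica on the metal fixture plate and slide its plinth under the raised clamp pad until it sits square and right up against both blue stops. Then press the red clamp lever down until the latch catches and it stays down by itself, the orange pad holding the plinth. Do not tip the replica over, and leave the terracotta cup, the jar and the brush where they are.

Things in the scene. Friction and masses are not known exactly. Their poses are not given: they have to be found in the camera images.
- replica_mid (a point): Loose white printed replica, 0.18-0.37 kg: square plinth 90 x 90 mm, 14 mm thick; on its middle an upright stack of rounded-square coils, 45 x 45 mm, sides parallel to the plinth's, to 80 mm above the underside, topped by a 38 mm cup to 94 mm. Point: its centre, 47 mm above its underside; x, y along its sides, z up. Grip the coils. Any plinth side may face the back stop. It starts in one of three places on the bench.
- fixture: Aluminium plate fixed to the bench, 240 (x) x 280 (y) x 20 mm; origin at the middle of its underside. Two blue stop strips, 18 mm above the plate: the back stop (100 mm long) faces -x at x = +20 mm, centred on y = 0; the side stop (90 mm long) faces +y at y = -45 mm, from x = -70 to +20 mm. The -x and +y sides are open. The raised pad is 40 mm above the height of the plinth's top.
- home (a point): Where replica_mid must end: x = -25, y = 0 mm on the fixture, 47 mm above the plate (67 above the bench); axes are the fixture's. The raised pad and its arm overhang the home plinth's back-stop edge by 18 mm, so lower it 22 mm or more towards -x and a little to +y, then slide it along +x and -y to the stops. Fingers that open along the fixture's y clear the pad.
- clamp_hinge (a point): Hinge of the clamp lever: x = +60, y = -110 mm on the fixture, 60 mm above the bench. It turns about the fixture's x axis; this point's axes are the fixture's. The lever runs from here along the fixture's +y.
- handle_top (a point): Middle of the top face of the red handle at the lever's free end, 215 mm from the hinge and 7 mm above the lever's centre line; the handle is 34 mm wide, 56 mm long (along the lever, y here), 14 mm thick; z is normal to its top. Raised, the lever slopes up at 0.40 rad and this point is 150 mm above the bench; latched, it is level and 67 mm above.
- clamp_lever (a joint): Clamp lever angle, rad: 0 raised (a spring returns it there), grows as it is pressed down; about 0.39 when latched, hard stop at 0.45. A pin on it, 150 mm from the hinge, must be pushed past the yellow latch: press to about 0.43, then let go. The handle takes 6 N at first, 10 to 15 N at the latch. Once caught it stays.
- latch_pawl: Yellow sprung latch, 16 mm wide, 60 mm tall, upright on the fixture beside the lever (x = +72 to +91, y = +40 mm); its tooth is pushed aside by the lever's pin and snaps back over it. Origin at its foot. Need not be touched.
- clamp_pad: Orange clamp pad, 18 mm across, on a sprung stem under a side arm of the lever, 110 mm from the hinge; point on the arm's centre line, 31 mm above the pad's underside. Latched, it presses with about 3 N on the plinth's edge next to the back stop.
- cup_print: Bystander: small terracotta-coloured cup on a dark round base 72 mm across, 75 mm high; origin at its underside.
- jar: Bystander: amber glass jar with a white cap, 60 mm across, 75 mm high; origin at its underside.
- brush: Bystander: brush with a wooden handle, 190 mm long, lying on the bench; origin under its middle.
Mind the look-alikes: they are no part of the job. What is shaped like the part that bears replica_mid but pink or turquoise is not meant.

How it is judged:
By the outcome, as a careful person would: the job done as asked, in the order asked, and still so for the second after the job is handed in, with the robot touching nothing.
It also fails if it takes over 54 s, if anything falls off the work surface, if the arm or the gripper's body presses on something with over 40 N, if the wrist force passes 120 N, or if a joint passes its speed limit or range.

## Working session

There is one attempt and no reset: what is moved stays moved. The work goes in short steps, Python scripts to look and compute and a shell command to move; the robot and the scene stay as the last step left them, time stands still between calls to the robot, and variables do not carry over. Pictures are saved under pics/ and viewed, and the job is handed in when it is done.

```bash
ls; mkdir -p pics
python3 - <<'E'
from plant import *
import cv2,numpy as np
np.set_printoptions(precision=4,suppress=True)
for n in ["scene","top"]:
    p,d=grab_frame(n); cv2.imwrite(f"pics/{n}0.png",p[:,:,::-1]); np.savez(f"pics/{n}0.npz",p=p,d=d)
    c=get_calibration(n); print(n,c)
print(get_calibration("wrist"));s=state();print(s)
E
```

```text
pics
scene {'intrinsics': array([[380.13  ,   0.    , 319.8544],
       [  0.    , 380.13  , 198.6397],
       [  0.    ,   0.    ,   1.    ]]), 'dist_coeffs': array([-0.0677,  0.    ,  0.    ,  0.    ,  0.    ]), 'cam_to_world': array([[-0.8451,  0.2722, -0.4602,  0.9742],
       [ 0.5345,  0.4513, -0.7146,  0.6978],
       [ 0.0132, -0.8499, -0.5268,  0.5642],
       [ 0.    ,  0.    ,  0.    ,  1.    ]])}
top {'intrinsics': array([[407.3989,   0.    , 310.4198],
       [  0.    , 407.3989, 193.359 ],
       [  0.    ,   0.    ,   1.    ]]), 'dist_coeffs': array([-0.0147,  0.    ,  0.    ,  0.    ,  0.    ]), 'cam_to_world': array([[-0.0593, -0.9757,  0.2109,  0.3282],
       [-0.9982,  0.0576, -0.014 ,  0.1099],
       [ 0.0015, -0.2114, -0.9774,  1.1768],
       [ 0.    ,  0.    ,  0.    ,  1.    ]])}
{'intrinsics': array([[359.0981,   0.    , 315.4948],
       [  0.    , 359.0981, 193.0072],
       [  0.    ,   0.    ,   1.    ]]), 'dist_coeffs': array([0.0006, 0.    , 0.    , 0.    , 0.    ]), 'tool_from_camera': array([[ 0.0006, -0.9472, -0.3207,  0.0829],
       [ 1.    ,  0.0007, -0.0003, -0.0007],
       [ 0.0005, -0.3207,  0.9472, -0.1421],
       [ 0.    ,  0.    ,  0.    ,  1.    ]])}
{'clock': 0.1, 'q': array([ 1.2093,  0.3117,  0.014 ,  1.5129, -0.0044,  1.3192, -0.0272]), 'joint_velocities': array([ 0.0002, -0.002 , -0.0005, -0.0028, -0.0011, -0.0016,  0.0002]), 'effort': array([  0.0006, -38.0859,   0.1464, -23.1243,   0.0123,   0.0081,
         0.    ]), 'ee_pos': array([ 0.1727, -0.5215,  0.2303]), 'tool_rot': array([[ 0.9493,  0.3145, -0.0008],
       [ 0.3145, -0.9493,  0.002 ],
       [-0.0001, -0.0022, -1.    ]]), 'ft_force': array([-0.7178, -0.6713,  0.1921]), 'ft_torque': array([0.0272, 0.0359, 0.0058]), 'opening': 0.9995543682778381}
```

View pics/scene0.png

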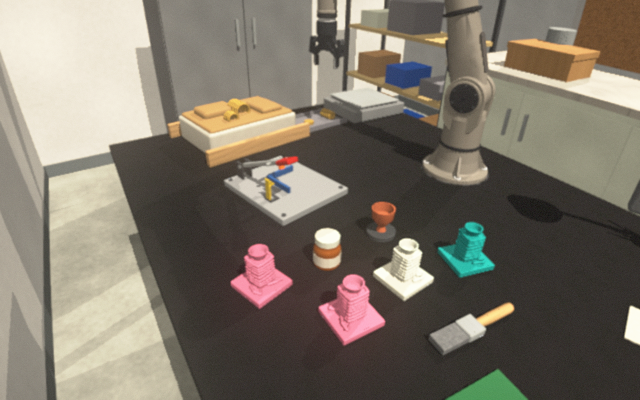

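View pics/top0.png

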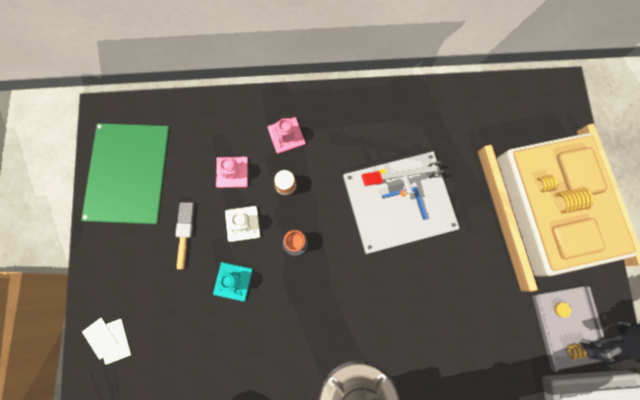

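The top view shows the white replica at about (242,222). The look-alikes are pink (232,172) and (286,134), turquoise (233,282), and white paper (110,340). The white-capped jar is at (285,182), the cup at (294,242), the brush at (184,235). The fixture plate is around (400,200), with the red handle at (373,178). I choose (242,222), the only white part with a plinth and coils. Next I'll measure it and check a crop.

```bash
cat > h.py <<'E'
from plant import *
import cv2,numpy as np
np.set_printoptions(precision=4,suppress=True)
def cam(n,s=None):
    c=get_calibration(n)
    if n=="wrist":
        T=np.eye(4);T[:3,:3]=s["tool_rot"];T[:3,3]=s["ee_pos"];M=T@c["tool_from_camera"]
    else: M=c["cam_to_world"]
    return c["intrinsics"],c["dist_coeffs"],M
def cast(c,uv,z):
    K,D,M=c
    p=cv2.undistortPoints(np.array(uv,float).reshape(-1,1,2),K,D).reshape(-1,2)
    r=np.c_[p,np.ones(len(p))]@M[:3,:3].T; o=M[:3,3]
    return o+r*((z-o[2])/r[:,2])[:,None]
def proj(c,P):
    K,D,M=c; W=np.linalg.inv(M)
    return cv2.projectPoints(np.array(P,float).reshape(-1,1,3),cv2.Rodrigues(W[:3,:3])[0],W[:3,3],K,D)[0].reshape(-1,2)
def cloud(c,d):
    K,D,M=c;h,w=d.shape
    uv=np.stack(np.meshgrid(np.arange(w),np.arange(h)),-1).reshape(-1,1,2).astype(float)
    p=cv2.undistortPoints(uv,K,D).reshape(h,w,2)
    P=np.dstack([p*d[...,None],d]); return P@M[:3,:3].T+M[:3,3]
E
python3 - <<'E'
from h import *
z=np.load("pics/top0.npz");p,d=z["p"],z["d"];c=cam("top")
P=cloud(c,d)
hsv=cv2.cvtColor(p,cv2.COLOR_RGB2HSV)
def big(m,box):
    x0,y0,x1,y1=box;mm=np.zeros_like(m,np.uint8);mm[y0:y1,x0:x1]=m[y0:y1,x0:x1]
    cs=cv2.findContours(mm,cv2.RETR_EXTERNAL,cv2.CHAIN_APPROX_NONE)[0];return max(cs,key=cv2.contourArea)
w=(hsv[...,2]>110)&(hsv[...,1]<60)
for box,zz in(((215,195,270,250),.014),((335,145,470,260),.02)):
    q=big(w,box);h=cast(c,q.reshape(-1,2),zz)[:,:2].astype(np.float32)
    r=cv2.minAreaRect(h);print(r, cv2.boundingRect(q))
s=P[195:250,215:270]; print("heights",np.percentile(s[...,2],[1,20,50,80,99]))
m=w[195:250,215:270]&(s[...,2]>.075);print("top",s[m].mean(0),m.sum())
pl=P[200:245,360:400];print("plate z",np.median(pl[...,2]), "bench",np.median(P[300:330,400:450,2]))
red=(hsv[...,1]>150)&((hsv[...,0]<6)|(hsv[...,0]>174));red[:,:360]=0;red[:,395:]=0;red[:165]=0;red[190:]=0
print("red",P[red].mean(0),red.sum(),np.percentile(P[red],[5,95],axis=0))
bl=(hsv[...,1]>120)&(hsv[...,0]>100)&(hsv[...,0]<120)&(hsv[...,2]>60);bl[:,:370]=0;bl[:,435:]=0;bl[230:]=0;bl[:165]=0
print(bl.sum());yy,xx=np.nonzero(bl);print(xx.min(),xx.max(),yy.min(),yy.max())
cr=lambda a,b,e,f,n,k:cv2.imwrite(n,cv2.resize(p[a:b,e:f,::-1],None,fx=k,fy=k,interpolation=2))
cr(195,250,215,270,"pics/c1.png",8);cr(140,260,335,470,"pics/c2.png",5)
E
```

```text
((0.5026174187660217, 0.2950499653816223), (0.0959511548280716, 0.09505026042461395), 4.895069599151611) (225, 206, 36, 36)
((0.5404530167579651, -0.1648102104663849), (0.2435574233531952, 0.284652978181839), 11.241217613220215) (343, 151, 117, 103)
heights [-0.0054 -0.0015  0.0011  0.0143  0.0935]
top [0.499  0.2905 0.1016] 249
plate z 0.01948385279383824 bench -0.0006806751387626875
red [ 0.5782 -0.065   0.161 ] 208 [[ 0.5667 -0.0898  0.1411]
 [ 0.5951 -0.0436  0.1598]]
132
383 426 188 218
```

View pics/c1.png

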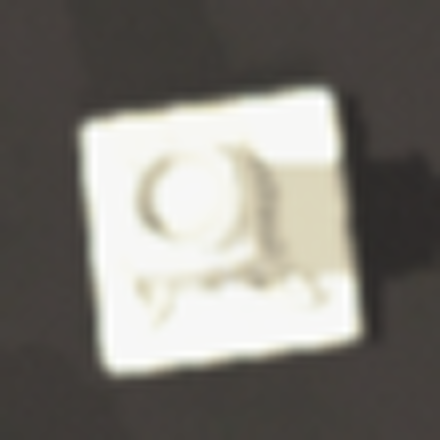

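View pics/c2.png

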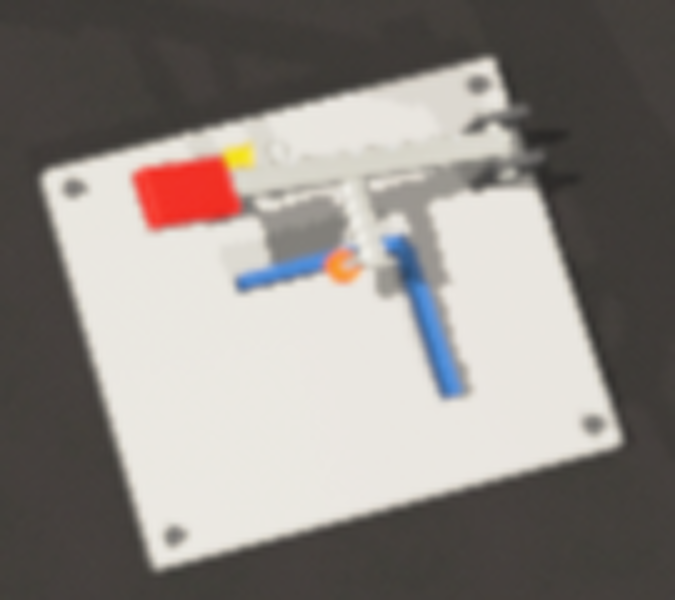

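The crop shows a white square plinth with coils and a cup, so the choice is confirmed. The fixture yaw is about 11° and the replica yaw about 5°, and the sizes agree with those given. Next I move above the replica for a wrist view.

```bash
python3 -m pendant '4.7 -1.1 -0.3 0 0 0 0;4.7 -1.1 -0.3 0 0 0 0;4.7 -1.1 -0.3 0 0 0 0;4.7 -1.1 -0.3 0 0 0 0;4.7 -1.1 -0.3 0 0 0 0;4.7 -1.1 -0.3 0 0 0 0;4.7 -1.1 -0.3 0 0 0 0;4.7 -1.1 0 0 0 0 0;1.5 -4.5 0 0 0 0 0;1.5 -4.5 0 0 0 0 0;1.5 -4.5 0 0 0 0 0;1.5 -4.5 0 0 0 0 0'; python3 -m pendant '1.5 -4.5 0 0 0 0 0;1.5 -4.5 0 0 0 0 0;1.5 -4.5 0 0 0 0 0;1.5 -4.5 0 0 0 0 0;1.5 -4.5 0 0 0 0 0;1.5 -4.5 0 0 0 0 0;1.5 -4.5 0 0 0 0 0;1.5 -4.5 0 0 0 0 0;0 0 0 0 0 0.117 0;0 0 0 0 0 0.117 0;0 0 0 0 0 0 0'
python3 - <<'E'
from h import *
s=state();p,d=grab_frame("wrist");np.savez("pics/w1.npz",p=p,d=d,R=s["tool_rot"],t=s["ee_pos"])
cv2.imwrite("pics/w1.png",p[:,:,::-1]);print(s["ee_pos"],s["tool_rot"],s["clock"])
E
```

```text
clock: 1.3
ee_pos: [0.502, -0.1286, 0.2516]
tool_rot: [[0.949, 0.315, -0.001], [0.315, -0.949, 0.0], [-0.001, -0.001, -1.0]]
ft_force: [0.2, -0.1, -0.4]
opening: 1.001
clock: 2.4
ee_pos: [0.5029, 0.2491, 0.2515]
tool_rot: [[0.996, 0.087, -0.001], [0.087, -0.996, -0.001], [-0.001, 0.001, -1.0]]
ft_force: [-0.2, 0.0, -0.9]
opening: 0.999
[0.5029 0.2491 0.2515] [[ 0.9962  0.0869 -0.0013]
 [ 0.0869 -0.9962 -0.0009]
 [-0.0014  0.0008 -1.    ]] 2.4
```

View pics/w1.png

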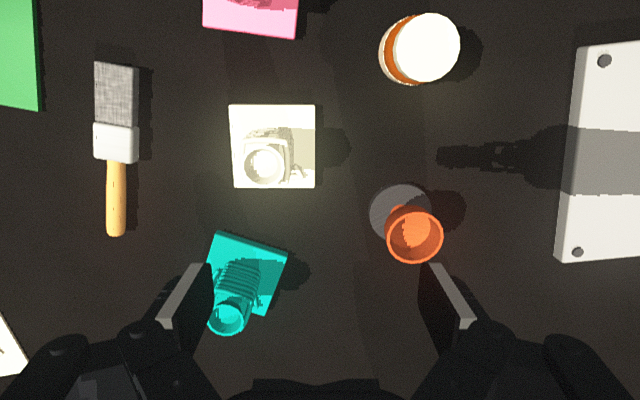

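The wrist view shows the white plinth at (229..316, 104..188), with the cup opening around (265,165) and almost parallel to the tool. I'll measure it.

Run:
```python
from h import *
z=np.load("pics/w1.npz");p,d=z["p"],z["d"];c=cam("wrist",dict(tool_rot=z["R"],ee_pos=z["t"]))
hsv=cv2.cvtColor(p,cv2.COLOR_RGB2HSV)
m=((hsv[...,2]>90)&(hsv[...,1]<90)).astype(np.uint8);m[:, :205]=0;m[:,340:]=0;m[:90]=0;m[200:]=0
q=max(cv2.findContours(m,0,1)[0],key=cv2.contourArea)
q=cv2.convexHull(q).reshape(-1,2)
# edges: fit lines left, right, top, bottom (offset .5px)
P=cloud(c,d)
ys,xs=np.nonzero(m)
def side(pts):
    w=cast(c,pts,.014)[:,:2].astype(np.float32);vx,vy,x,y=cv2.fitLine(w,cv2.DIST_HUBER,0,.01,.01).ravel();return np.array([x,y]),np.degrees(np.arctan2(vy,vx))
rows=range(115,180);cols=range(240,306)
for n,pts in(("L",[(np.nonzero(m[r])[0].min()-.5,r) for r in rows]),("R",[(np.nonzero(m[r])[0].max()+.5,r) for r in rows]),("T",[(k,np.nonzero(m[:,k])[0].min()-.5) for k in cols]),("B",[(k,np.nonzero(m[:,k])[0].max()+.5) for k in cols])):
    print(n,*side(pts))
g=m.astype(bool)&(P[...,2]>.083);print("cup",(P[g].min(0)+P[g].max(0))/2,np.percentile(P[g],[2,98],axis=0))
g=m.astype(bool)&(P[...,2]<.03)&(P[...,2]>.008);print("plinth",P[g].min(0),P[g].max(0))
```

```text
L [0.5008 0.3451] -1.2080231
R [0.5045 0.2504] 3.9831872
T [0.55  0.297] -84.983284
B [0.4491 0.2926] -86.0558
cup [0.5351 0.2857 0.2383] [[0.4863 0.2778 0.0831]
 [0.5216 0.3126 0.0952]]
plinth [0.4551 0.2479 0.008 ] [0.5516 0.3433 0.0276]
```

Centre is about (0.503, 0.296) and yaw about 4.5°, both agreeing with the top view. Now I descend and grip.

```bash
python3 -m pendant '0.2 -2.4 0 0 0 0.008 0;0.2 -2.3 -0 0 0 0 0;0 0 4.5 0 0 0 0;0 0 4.5 0 0 0 0;0 0 4.5 0 0 0 0;0 0 4 0 0 0 0;0 0 2.5 0 0 0 0;0 0 1.2 0 0 0 0;0 0 0 0 0 0 0;0 0 0 0 0 0 255;0 0 0 0 0 0 255;0 0 0 0 0 0 255'; python3 -m pendant '0 0 0 0 0 0 255;0 0 0 0 0 0 255;0 0 0 0 0 0 255;0 0 0 0 0 0 255;0 0 0 0 0 0 255'
```

```text
clock: 3.65
ee_pos: [0.5046, 0.2966, 0.0422]
tool_rot: [[0.997, 0.078, 0.003], [0.078, -0.997, 0.001], [0.003, -0.001, -1.0]]
ft_force: [-3.9, -0.6, 35.4]
opening: 0.524
clock: 4.15
ee_pos: [0.5048, 0.2968, 0.0423]
tool_rot: [[0.997, 0.078, 0.003], [0.078, -0.997, 0.002], [0.004, -0.001, -1.0]]
ft_force: [-0.0, 0.0, 5.7]
opening: 0.516
```

```bash
python3 -m pendant '0 0 -2 0 0 0 255;0 0 -4 0 0 0 255;0 0 -4.5 0 0 0 255;0 0 -4.5 0 0 0 255;-0.7 4 0 0 0 0 255;-0.8 4.4 0 0 0 0 255;-0.8 4.4 0 0 0 0 255;-0.8 4.4 0 0 0 0 255;-0.8 4.4 0 0 0 0 255;-0.8 4.4 0 0 0 0 255;-0.8 4.4 0 0 0 0 255;-0.8 4.4 0 0 0 0 255'; python3 -m pendant '-0.8 4.4 0 0 0 0 255;-0.7 4 0 0 0 0 255;0 0 0 0 0 -0.059 255;0 0 0 0 0 -0.059 255;0 0 0 0 0 0 255'
python3 - <<'E'
from h import *
s=state();p,d=grab_frame("wrist");np.savez("pics/w2.npz",p=p,d=d,R=s["tool_rot"],t=s["ee_pos"])
cv2.imwrite("pics/w2.png",p[:,:,::-1]);print(s["ee_pos"],s["tool_rot"],s["clock"],s["opening"],s["ft_force"])
E
```

```text
clock: 5.35
ee_pos: [0.4666, -0.0574, 0.1901]
tool_rot: [[0.997, 0.078, -0.001], [0.078, -0.997, -0.0], [-0.001, -0.0, -1.0]]
ft_force: [1.5, 0.1, -1.4]
opening: 0.523
clock: 5.85
ee_pos: [0.4586, -0.1408, 0.1898]
tool_rot: [[0.981, 0.194, -0.001], [0.194, -0.981, 0.001], [-0.001, -0.001, -1.0]]
ft_force: [-0.5, 0.3, -2.6]
opening: 0.52
[ 0.4586 -0.1408  0.1898] [[ 0.981   0.194  -0.0011]
 [ 0.194  -0.981   0.0006]
 [-0.001  -0.0008 -1.    ]] 5.85 0.5197077994732445 [-0.5011  0.3468 -2.6005]
```

View pics/w2.png

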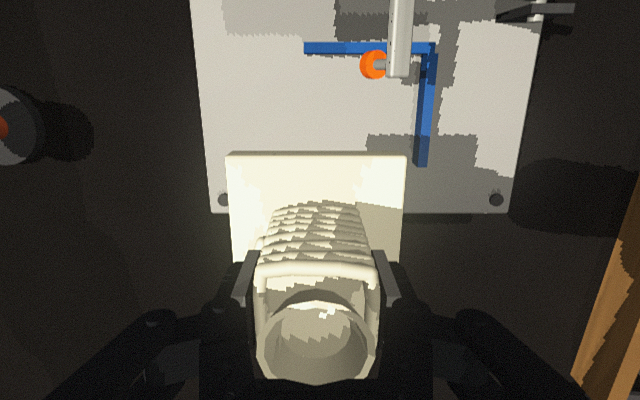

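The wrist view shows the held plinth's front edge at rows 152–156, cols 226–406. The back stop is at rows 42–54, cols 303–435, the side stop at cols 413–435 down to row 166, and the orange pad at (372,65). I'll measure both in the tool frame.

Run:
```python
from h import *
z=np.load("pics/w2.npz");p,d=z["p"],z["d"];R,t=z["R"],z["t"];c=cam("wrist",dict(tool_rot=R,ee_pos=t))
hsv=cv2.cvtColor(p,cv2.COLOR_RGB2HSV);P=cloud(c,d)
bl=(hsv[...,1]>120)&(hsv[...,0]>100)&(hsv[...,0]<120)&(hsv[...,2]>50)
print("blue z",np.percentile(P[bl][:,2],[2,50,95]))
T=(P-t)@R  # tool coords
top=bl&(abs(P[...,2]-.038)<.005);print(top.sum())
# back stop: cols 305..355 ; lower edge (front face top edge is where z drops)
def fit(pts,zz):
    w=cast(c,pts,zz);w=(w-t)@R;vx,vy,x,y=cv2.fitLine(w[:,:2].astype(np.float32),cv2.DIST_HUBER,0,.01,.01).ravel();return np.array([x,y])*1e3,np.degrees(np.arctan2(vy,vx))
print("back top far edge",*fit([(k,np.nonzero(bl[30:70,k])[0].min()+29.5) for k in range(308,356)],.038))
print("back face foot",*fit([(k,np.nonzero(bl[30:70,k])[0].max()+30.5) for k in range(308,356)],.02))
for rr in(range(70,125),):
    print("side left edge",*fit([(np.nonzero(bl[r,405:445])[0].min()+404.5,r) for r in rr],.038))
    print("side right edge",*fit([(np.nonzero(bl[r,405:445])[0].max()+405.5,r) for r in rr],.038))
print([ (r,np.nonzero(bl[r,405:445])[0].min()+405,np.nonzero(bl[r,405:445])[0].max()+405) for r in range(60,165,12)])
g=(hsv[...,2]>120)&(hsv[...,1]<70)
# plinth top via depth
h=t[2]-.039
m=(abs(P[...,2]-(h+.014))<.006)&(np.arange(400)[:,None]>140)&(np.arange(400)[:,None]<240)
print("plinth z",np.median(P[m][:,2])-t[2], m.sum())
zt=np.median(P[m][:,2])
print("front",*fit([(k,np.nonzero(m[:,k])[0].min()-.5) for k in range(240,395)],zt))
print("L",*fit([(np.nonzero(m[r,200:430])[0].min()+199.5,r) for r in range(165,235)],zt))
print("R",*fit([(np.nonzero(m[r,200:430])[0].max()+200.5,r) for r in range(165,235)],zt))
# plate edges: left/right near edge
pl=(P[...,2]>.012)&(P[...,2]<.028)
print("plate left",*fit([(np.nonzero(pl[r,150:320])[0].min()+149.5,r) for r in range(60,150)],.02))
print("plate right",*fit([(np.nonzero(pl[r,440:600])[0].max()+440.5,r) for r in range(60,190)],.02))
print("plate near R",*fit([(k,np.nonzero(pl[:240,k])[0].max()+.5) for k in range(415,505)],.02))
```

```text
blue z [0.024  0.0372 0.0386]
2141
back top far edge [103.8828  11.2493] 88.63409
back face foot [96.5652 13.1655] 89.97071
side left edge [59.1461 80.4436] 0.006643153
side right edge [63.5036 92.5399] -0.26230916
[(60, np.int64(422), np.int64(436)), (72, np.int64(426), np.int64(435)), (84, np.int64(419), np.int64(434)), (96, np.int64(418), np.int64(433)), (108, np.int64(418), np.int64(432)), (120, np.int64(417), np.int64(431)), (132, np.int64(416), np.int64(429)), (144, np.int64(420), np.int64(428)), (156, np.int64(419), np.int64(426))]
plinth z -0.028766315958003053 11822
front [ 44.5677 -14.4836] -89.861374
L [ 21.2477 -45.2185] -0.013913496
R [20.7028 43.7172] 0.034724858
plate left [ 55.7333 -99.0244] 0.1142517
plate right [ 38.556 178.095] -0.20595689
plate near R [-42.9253 125.3366] 89.936646
```

Yaw is aligned to within 0.3°. The gap to the back stop is about 52 mm, and to the side stop about 41 mm. The underside is at TCP −42.5 mm. I'll advance partway and descend clear of the pad.

```bash
python3 -m pendant '1.1 1.6 0 0 0 0 255;1.1 1.7 0 0 0 0 255;0 0 3.5 0 0 0 255;0 0 4 0 0 0 255;0 0 3 0 0 0 255;0 0 1.5 0 0 0 255;0 0 0 0 0 0 255'
python3 - <<'E'
from h import *
s=state();print(s["ft_force"])
p,d=grab_frame("wrist");np.savez("pics/w3.npz",p=p,d=d,R=s["tool_rot"],t=s["ee_pos"])
cv2.imwrite("pics/w3.png",p[:,:,::-1])
E
```

```text
clock: 6.6
ee_pos: [0.4846, -0.1675, 0.0674]
tool_rot: [[0.981, 0.195, -0.007], [0.195, -0.981, 0.002], [-0.006, -0.004, -1.0]]
ft_force: [-1.0, 0.4, -2.6]
opening: 0.521
[-1.0181  0.415  -2.5554]
```

View pics/w3.png

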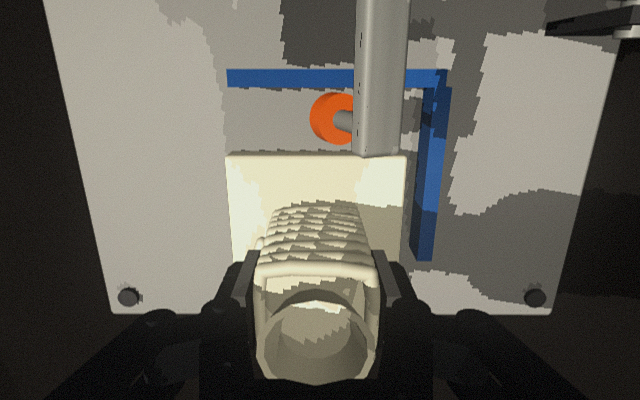

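The plinth's front edge (row 155) lies between the pad and the gripper, and the side stop is to its right with a small gap at cols 408–415. I'll lower it to light contact.

```bash
python3 -m pendant '0 0 0.3 0 0 0 255;0 0 0 0 0 0 255;0 0 0 0 0 0 255'; python3 -m pendant '0 0 0.15 0 0 0 255;0 0 0 0 0 0 255;0 0 0 0 0 0 255'
```

```text
clock: 6.95
ee_pos: [0.4881, -0.1691, 0.0684]
tool_rot: [[0.981, 0.195, 0.002], [0.195, -0.981, -0.001], [0.002, 0.001, -1.0]]
ft_force: [-0.2, 0.2, -2.0]
opening: 0.515
clock: 7.25
ee_pos: [0.4873, -0.1689, 0.0659]
tool_rot: [[0.981, 0.195, 0.0], [0.195, -0.981, -0.0], [0.0, 0.0, -1.0]]
ft_force: [-0.6, -0.8, -2.5]
opening: 0.518
```

```bash
python3 -m pendant '0 0 0.2 0 0 0 255;0 0 0 0 0 0 255;0 0 0 0 0 0 255'; python3 -m pendant '0 0 0.15 0 0 0 255;0 0 0 0 0 0 255;0 0 0 0 0 0 255'
```

```text
clock: 7.55
ee_pos: [0.4871, -0.1688, 0.0636]
tool_rot: [[0.981, 0.195, -0.0], [0.195, -0.981, 0.0], [-0.0, -0.0, -1.0]]
ft_force: [-0.6, 0.8, -2.2]
opening: 0.519
clock: 7.85
ee_pos: [0.4875, -0.1689, 0.0624]
tool_rot: [[0.981, 0.195, 0.0], [0.195, -0.981, -0.0], [0.0, 0.0, -1.0]]
ft_force: [0.9, -0.2, -2.0]
opening: 0.521
```

```bash
python3 -m pendant '0 0 0.1 0 0 0 255;0 0 0 0 0 0 255;0 0 0 0 0 0 255'; python3 -m pendant '0 0 0.1 0 0 0 255;0 0 0 0 0 0 255;0 0 0 0 0 0 255'
```

```text
clock: 8.15
ee_pos: [0.4874, -0.1689, 0.0623]
tool_rot: [[0.981, 0.195, 0.0], [0.195, -0.981, -0.0], [0.0, 0.0, -1.0]]
ft_force: [-2.5, 0.1, 4.9]
opening: 0.519
clock: 8.45
ee_pos: [0.4874, -0.169, 0.0623]
tool_rot: [[0.981, 0.194, 0.001], [0.194, -0.981, -0.001], [0.0, 0.001, -1.0]]
ft_force: [-3.7, -0.3, 10.8]
opening: 0.521
```

Contact is at TCP z 62.3 mm. I ease off slightly, then slide towards the stops.

```bash
python3 -m pendant '0 0 -0.1 0 0 0 255;0.8 0 0 0 0 0 255;0.9 0.2 0 0 0 0 255;0.7 0.3 0 0 0 0 255;0.2 0 0 0 0 0 255;0 0 0 0 0 0 255;0 0 0 0 0 0 255'; python3 -m pendant '0 0.2 0 0 0 0 255;0 0.1 0 0 0 0 255;0 0 0 0 0 0 255;0 0 0 0 0 0 255'
```

```text
clock: 9.15
ee_pos: [0.5143, -0.1696, 0.0624]
tool_rot: [[0.981, 0.194, 0.001], [0.194, -0.981, -0.001], [0.001, 0.002, -1.0]]
ft_force: [-3.4, -0.2, 5.0]
opening: 0.524
clock: 9.55
ee_pos: [0.5147, -0.1702, 0.0623]
tool_rot: [[0.981, 0.196, 0.0], [0.196, -0.981, 0.001], [0.001, -0.001, -1.0]]
ft_force: [-2.9, 2.3, 7.1]
opening: 0.518
```

```bash
python3 -m pendant '0 0.2 0 0 0 0 255;0 0 0 0 0 0 255;0 0 0 0 0 0 255'; python3 -m pendant '0.2 0 0 0 0 0 255;0.2 0 0 0 0 0 255;0 0 0 0 0 0 255;0 0 0 0 0 0 255';  python3 -m pendant '0.2 0 0 0 0 0 255;0 0.1 0 0 0 0 255;0 0 0 0 0 0 255;0 0 0 0 0 0 255'
python3 - <<'E'
from h import *
s=state();print(s["ft_torque"])
p,d=grab_frame("wrist");np.savez("pics/w4.npz",p=p,d=d,R=s["tool_rot"],t=s["ee_pos"])
cv2.imwrite("pics/w4.png",p[:,:,::-1])
E
```

```text
clock: 9.85
ee_pos: [0.5151, -0.171, 0.0624]
tool_rot: [[0.981, 0.196, 0.0], [0.196, -0.981, 0.003], [0.001, -0.003, -1.0]]
ft_force: [-3.4, 4.2, 7.8]
opening: 0.515
clock: 10.25
ee_pos: [0.5165, -0.1708, 0.0625]
tool_rot: [[0.981, 0.195, -0.005], [0.195, -0.981, 0.002], [-0.005, -0.003, -1.0]]
ft_force: [-8.7, 4.5, 13.2]
opening: 0.518
clock: 10.65
ee_pos: [0.5178, -0.1705, 0.0626]
tool_rot: [[0.981, 0.195, -0.007], [0.196, -0.981, 0.003], [-0.006, -0.005, -1.0]]
ft_force: [-10.4, 5.9, 15.2]
opening: 0.525
[ 0.8044  1.9777 -0.1316]
```

View pics/w4.png

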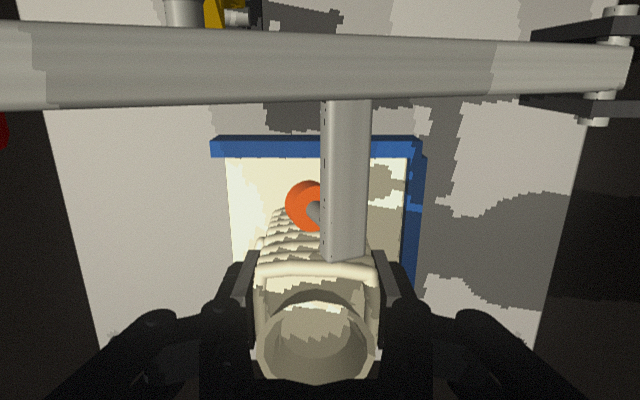

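Run:
```python
from h import *
p=np.load("pics/w4.npz")["p"]
cv2.imwrite("pics/w4c.png",cv2.resize(p[130:280,205:435,::-1],None,fx=3.4,fy=3.4,interpolation=0))
```

```text
(no output)
```

View pics/w4c.png

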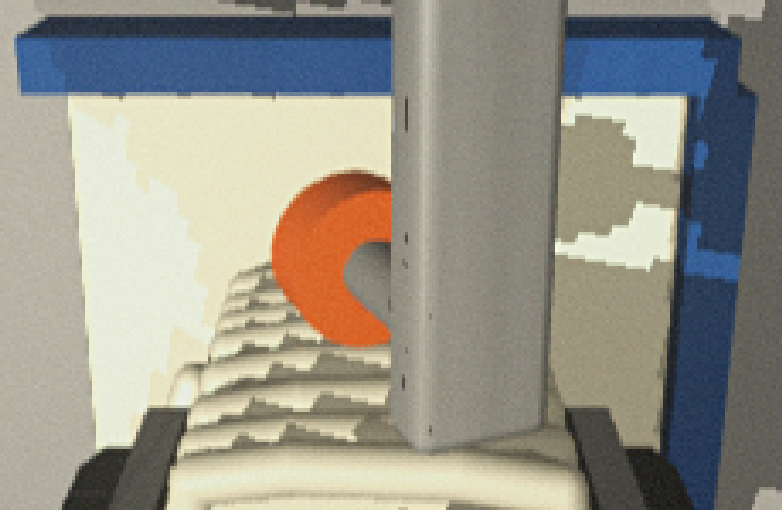

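The crop shows the plinth flush with both stops. The back seam is uniform along its length, and the side seam is tight. I'll unload half the push, then open.

```bash
python3 -m pendant '-0.2 0 -0.1 0 0 0 255;0 0 0 0 0 0 255;0 0 0 0 0 0 255'; python3 -m pendant '0 0 0 0 0 0 90;0 0 0 0 0 0 60;0 0 0 0 0 0 30;0 0 0 0 0 0 0;0 0 0 0 0 0 0;0 0 0 0 0 0 0'
python3 - <<'E'
from h import *
p,d=grab_frame("wrist")
cv2.imwrite("pics/w5.png",p[:,:,::-1])
cv2.imwrite("pics/w5c.png",cv2.resize(p[130:280,205:435,::-1],None,fx=3.4,fy=3.4,interpolation=0))
E
```

```text
clock: 11.0
ee_pos: [0.5176, -0.1706, 0.0625]
tool_rot: [[0.981, 0.196, -0.003], [0.196, -0.981, 0.004], [-0.002, -0.005, -1.0]]
ft_force: [-5.1, 5.2, 7.3]
opening: 0.519
clock: 11.6
ee_pos: [0.5189, -0.1739, 0.0622]
tool_rot: [[0.981, 0.194, 0.0], [0.194, -0.981, -0.0], [0.0, 0.0, -1.0]]
ft_force: [1.4, -0.3, 0.6]
opening: 1.0
```

View pics/w5.png

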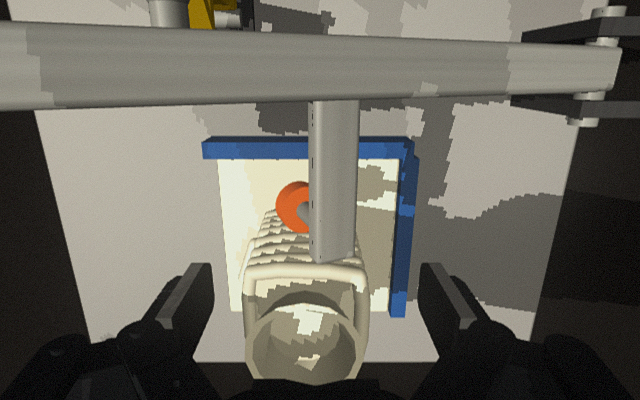

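View pics/w5c.png

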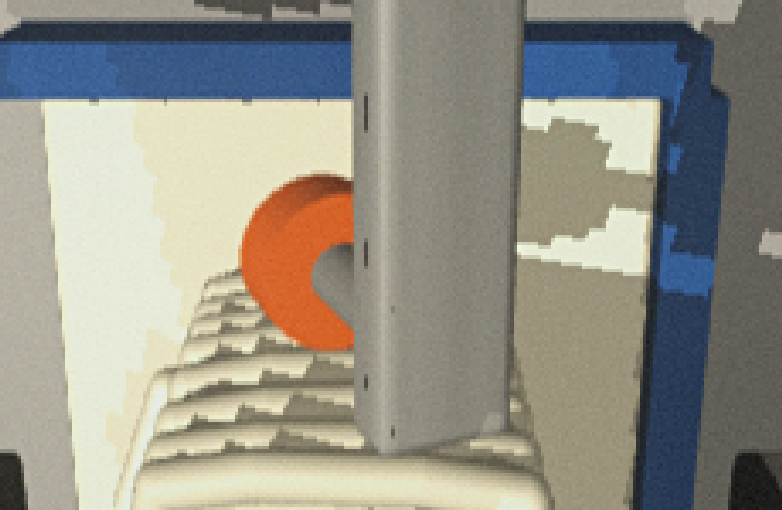

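The plinth is still flush at both stops, with its edges parallel to them. Retract straight up with the fingers open, then move over the handle and shut them.

```bash
python3 -m pendant '0 0 -1 0 0 0 0;0 0 -3 0 0 0 0;0 0 -5 0 0 0 0;0 0 -5 0 0 0 0;1.5 -2 0 0 0 0 100;2.3 -2.7 0 0 0 0 255;2.3 -2.7 0 0 0 0 255;2.3 -2.7 0 0 0 0 255;0 0 0 0 0 0 255;0 0 0 0 0 0 255;0 0 0 0 0 0 255'
python3 - <<'E'
from h import *
s=state();print(s["ee_pos"],s["opening"])
p,d=grab_frame("top");cv2.imwrite("pics/t6.png",cv2.resize(p[120:270,320:490,::-1],None,fx=4,fy=4))
np.savez("pics/t6.npz",p=p,d=d)
p,d=grab_frame("scene");cv2.imwrite("pics/s6.png",cv2.resize(p[120:270,200:390,::-1],None,fx=4,fy=4))
z=np.load("pics/top0.npz");c=cam("top");hsv=cv2.cvtColor(z["p"],cv2.COLOR_RGB2HSV)
red=(hsv[...,1]>150)&((hsv[...,0]<6)|(hsv[...,0]>174));red[:,:360]=0;red[:,395:]=0;red[:165]=0;red[190:]=0
yy,xx=np.nonzero(red);h=cast(c,np.c_[xx,yy],.15);print(h.mean(0),cv2.minAreaRect(h[:,:2].astype(np.float32)))
E
```

```text
clock: 12.75
ee_pos: [0.5812, -0.0601, 0.2026]
tool_rot: [[0.981, 0.193, -0.0], [0.193, -0.981, -0.002], [-0.0, 0.002, -1.0]]
ft_force: [0.2, -0.0, -0.6]
opening: -0.001
[ 0.5812 -0.0601  0.2026] -0.0010281089375339112
[ 0.581  -0.0669  0.15  ] ((0.5810190439224243, -0.06720346957445145), (0.030589358881115913, 0.049613963812589645), 4.998219013214111)
```

View pics/t6.png

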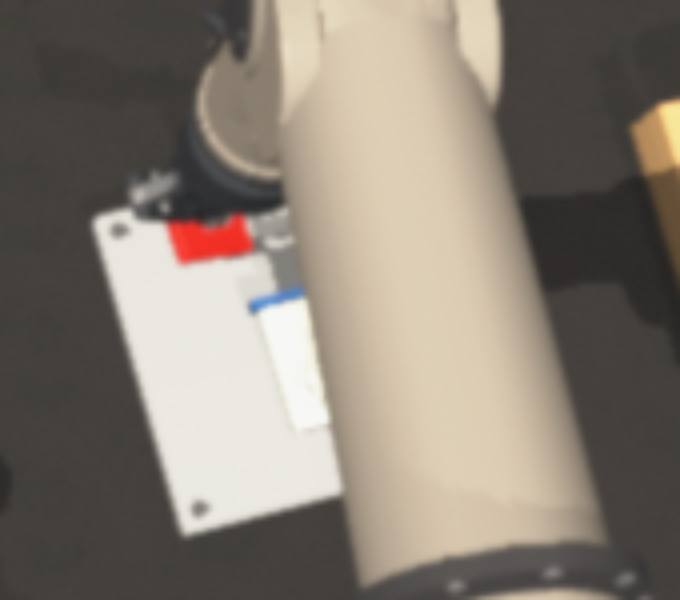

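View pics/s6.png

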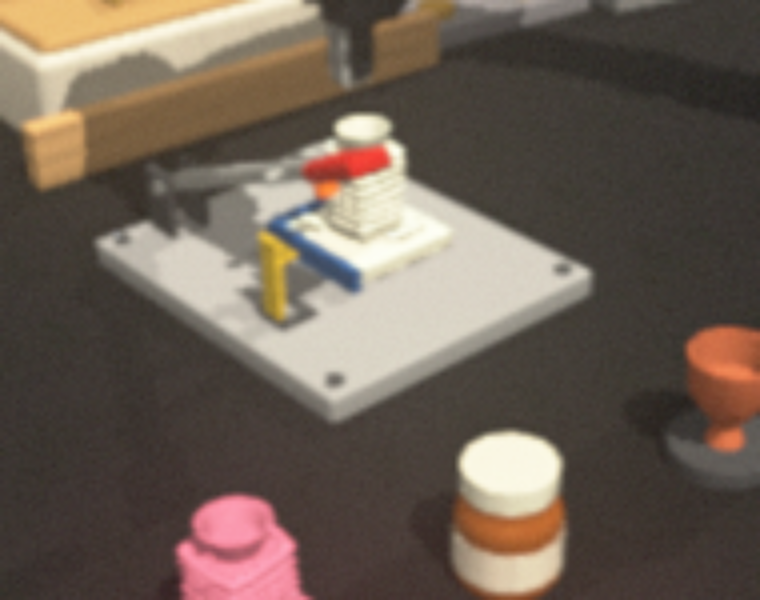

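The replica stands upright against the stops, and the fingers are above the red handle. Its centre was measured at (0.581, −0.067), which agrees with the computed position. Press down.

```bash
python3 -m pendant '0 -0.3 3 0 0 0 255;0 0 1 0 0 0 255;0 0 0.7 0 0 0 255;0 0 0.7 0 0 0 255;0 0 0 0 0 0 255'; python3 -m pendant '0 0 1 0 0 0 255;0 0 1.5 0 0 0 255;0 0 1.5 0 0 0 255;0 0 1.5 0 0 0 255;0 0 0 0 0 0 255'
```

```text
clock: 13.35
ee_pos: [0.5814, -0.0557, 0.1491]
tool_rot: [[0.981, 0.194, 0.001], [0.194, -0.981, -0.0], [0.001, 0.0, -1.0]]
ft_force: [-1.1, 0.5, 5.5]
opening: -0.002
clock: 13.85
ee_pos: [0.5827, -0.0536, 0.0941]
tool_rot: [[0.981, 0.196, 0.004], [0.196, -0.981, 0.002], [0.004, -0.002, -1.0]]
ft_force: [-0.0, 3.7, 7.9]
opening: 0.001
```

```bash
python3 -m pendant '0 0 1 0 0 0 255;0 0 1 0 0 0 255;0 0 0.7 0 0 0 255;0 0 0 0 0 0 255'; python3 -m pendant '0 0 0.5 0 0 0 255;0 0 0.2 0 0 0 255;0 0 0 0 0 0 255;0 0 0 0 0 0 255'
```

```text
clock: 14.25
ee_pos: [0.5837, -0.0526, 0.0686]
tool_rot: [[0.981, 0.196, 0.006], [0.196, -0.981, 0.003], [0.006, -0.002, -1.0]]
ft_force: [0.2, 2.8, 5.4]
opening: -0.001
clock: 14.65
ee_pos: [0.5838, -0.0527, 0.0628]
tool_rot: [[0.981, 0.196, 0.006], [0.196, -0.981, 0.003], [0.007, -0.002, -1.0]]
ft_force: [-1.7, 3.7, 10.8]
opening: 0.001
```

```bash
python3 -m pendant '0 0 0.2 0 0 0 255;0 0 0.2 0 0 0 255;0 0 0 0 0 0 255;0 0 0 0 0 0 255'; python3 -m pendant '0 0 0.1 0 0 0 255;0 0 0 0 0 0 255'
```

```text
clock: 15.05
ee_pos: [0.5838, -0.0527, 0.0589]
tool_rot: [[0.981, 0.196, 0.006], [0.196, -0.981, 0.003], [0.007, -0.002, -1.0]]
ft_force: [-0.9, 4.7, 11.0]
opening: 0.001
clock: 15.25
ee_pos: [0.5838, -0.0527, 0.0579]
tool_rot: [[0.981, 0.196, 0.006], [0.196, -0.981, 0.003], [0.007, -0.002, -1.0]]
ft_force: [-1.4, 3.8, 12.4]
opening: -0.002
```

```bash
python3 -m pendant '0 0 -0.4 0 0 0 255;0 0 -0.4 0 0 0 255;0 0 0 0 0 0 255'; python3 -m pendant '0 0 -0.5 0 0 0 255;0 0 -0.5 0 0 0 255;0 0 0 0 0 0 255'
```

```text
clock: 15.55
ee_pos: [0.5838, -0.0529, 0.0662]
tool_rot: [[0.981, 0.196, 0.006], [0.196, -0.981, 0.003], [0.007, -0.001, -1.0]]
ft_force: [-0.3, 4.5, 10.1]
opening: 0.003
clock: 15.85
ee_pos: [0.5814, -0.0565, 0.0731]
tool_rot: [[0.981, 0.194, 0.001], [0.194, -0.981, -0.001], [0.001, 0.001, -1.0]]
ft_force: [-0.1, 1.0, 0.1]
opening: 0.003
```

Force fell to zero between z 0.066 and 0.073, so the latch holds. I back off upward and away, then inspect.

```bash
python3 -m pendant '0 0 -2 0 0 0 255;0 0 -4 0 0 0 255;0 0 -5 0 0 0 255;0 -5 -3 0 0 0 255;-2 -5 0 0 0 0 255;-3 -5 0 0 0 0 255;-3 -5 0 0 0 0 255;-3 -4 0 0 0 0 255;0 0 0 0 0 0 255'
python3 - <<'E'
from h import *
p,d=grab_frame("top");cv2.imwrite("pics/t7.png",cv2.resize(p[120:270,220:490,::-1],None,fx=2.9,fy=2.9,interpolation=2));cv2.imwrite("pics/t7f.png",p[:,:,::-1])
np.savez("pics/t7.npz",p=p,d=d)
p,d=grab_frame("scene");cv2.imwrite("pics/s7.png",cv2.resize(p[120:270,200:390,::-1],None,fx=4,fy=4))
E
```

```text
clock: 16.75
ee_pos: [0.4349, 0.1419, 0.2077]
tool_rot: [[0.978, 0.206, -0.004], [0.206, -0.978, 0.001], [-0.004, -0.002, -1.0]]
ft_force: [0.6, -0.5, 1.0]
opening: 0.001
```

View pics/t7.png

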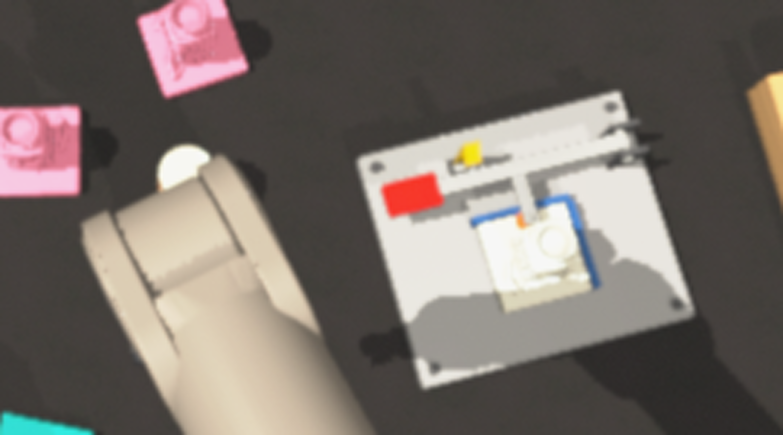

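View pics/s7.png

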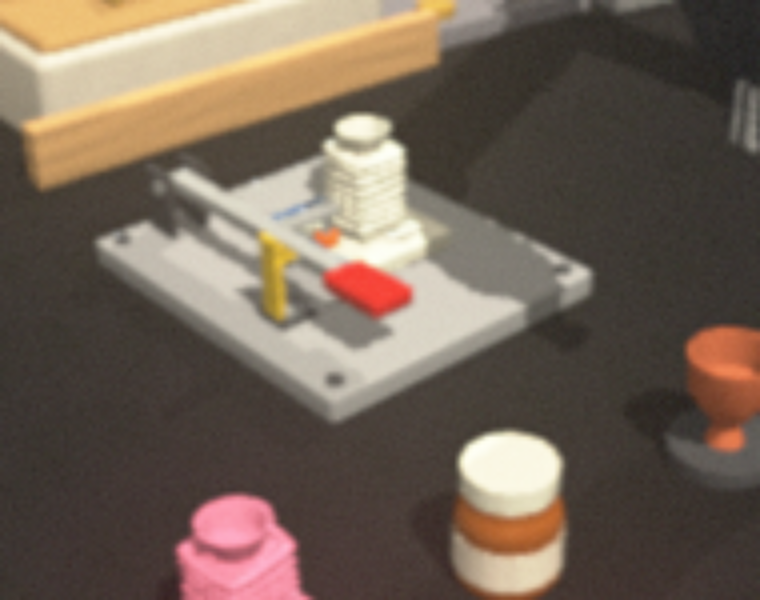

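The lever is latched level and the orange pad is on the plinth edge. One wrist look to confirm the seating.

```bash
python3 -m pendant '0 0 -4 0 0 0 255;-0.9 4.8 0 0 0 0 255;-0.9 4.9 0 0 0 0 255;-0.9 4.9 0 0 0 0 255;-0.9 4.9 0 0 0 0 255;-0.9 4.9 0 0 0 0 255;-0.9 4.9 0 0 0 0 255;0 0 0 0 0 0 255;0 0 0 0 0 0 255'
python3 - <<'E'
from h import *
p,d=grab_frame("wrist");cv2.imwrite("pics/w8.png",p[:,:,::-1])
E
```

```text
clock: 17.75
ee_pos: [0.4444, -0.1656, 0.2474]
tool_rot: [[0.982, 0.187, -0.001], [0.187, -0.982, -0.0], [-0.001, -0.0, -1.0]]
ft_force: [0.5, 1.8, -0.5]
opening: 0.001
```

View pics/w8.png

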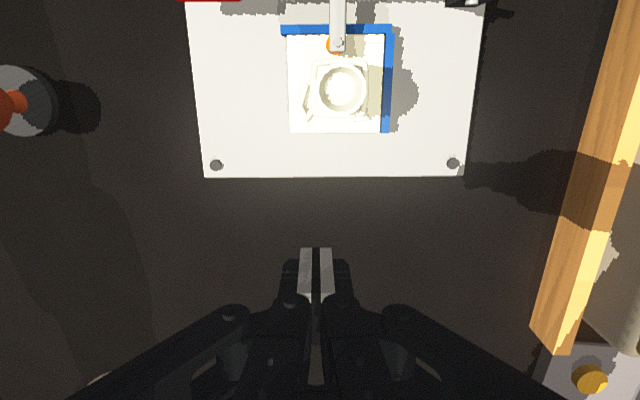

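The plinth (288–384, 35–132) is flush against the back stop at row 35 and the side stop at col 384. The pad (335,45) is on its edge and the robot is clear of everything. Handing in.

```bash
python3 -c "
from plant import *
print(state()['ft_force']);print(job_done())"
```

```text
[-0.35311028  0.43929438  0.3734888 ]
the job is handed in; nothing more can be done
None
```

I gripped the white replica by its coils, lowered it onto the plate short of the pad, slid it against both blue stops and released it. I then pressed the red lever down with the closed fingers, to about 0.44 rad, and let it go. The job was handed in at about 18 s.

**Final checks:**
- **Seating:** the last wrist picture shows the plinth square and flush against both stops, with the orange pad on its edge.
- **Latch:** the scene and top pictures show the lever level and staying down. The force fell to zero as the fingers lifted off the handle.
- **Other objects:** the arm passed over the cup and jar without touching them. I judged this from the pictures only and did not re-measure the cup, jar or brush.

**Disagreements:**
- **Grip force:** a brief 35 N upward force showed at the wrist as the fingers closed on the coils. It settled to about 6 N.
- **Fixture position:** the replica came to rest about 2 mm from where my first estimate of the fixture put it. That is within the calibration error.

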